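# Put the red chisel back in its lane of the tray

## Task

Take the aluminium offcut out of the chisel tray and lay it flat in the cardboard offcut box, and lay the red chisel down in the lane this frees, flat, straight along the lane and the same way round as the other two chisels (handle at the yellow end); set it down, do not drop it. Leave the two stored chisels and everything else on the bench where they are.

Things in the scene. Friction and masses are not known exactly. Their poses are not given: they have to be found in the camera images.
- chisel_red: The loose red-handled wood chisel lying on the bench, 190 mm long, 26 mm high, about 160 g. Origin: on the underside, midway along; x from handle to cutting edge, z up. Handle (grip here): straight box 30 mm wide, 26 mm high, x = -95 to +10 mm, flat underside. Steel blade 22 mm wide, 5 mm thick, x = +10 to +95 mm, 10 mm above the underside. Balances near x = -20 mm, lies flat on its handle.
- chisel_red_tip (a point): Cutting edge of the red chisel (95.5 mm along +x from its origin, 13 mm above its underside).
- chisel_green: Green-handled chisel already stored in one lane of the tray, loose. Same shape as the red one: 190 mm long, handle 30 x 26 mm, x from handle to edge, origin on the underside midway along.
- chisel_green_tip (a point): Cutting edge of the green chisel.
- chisel_blue: Blue-handled chisel already stored in another lane of the tray, loose. Same shape, same origin and axes as the red one.
- chisel_blue_tip (a point): Cutting edge of the blue chisel.
- offcut: Piece of aluminium square tube lying loose in the third lane of the tray, along it; 160 mm long (x), 24 x 24 mm section. Origin: centre of its underside. About 120 g.
- offcut_center (a point): Centre of the offcut, 12 mm above its underside.
- tray: Grey sheet-metal chisel tray fixed to the bench, 250 x 250 mm. Origin: centre of its underside, z up. Three lanes, each about 72 mm wide, run along its x; centre lines at y = -78, 0, +78 mm. Floor 6 mm above the bench; rim 22 mm above the bench, 6 mm thick, inner length 238 mm. Yellow (handle) end at -x. Stored chisels lie along the lanes, handle to -x, origin at about x = 0.
- tray_yellow_end (a point): Middle of the tray's yellow end (x = -125 mm, y = 0 in the tray's frame, at bench height): yellow rim, fences and stripe; handles go here. Low fences part the lanes only near the two ends: 6 mm thick, tops 22 mm above the bench, x = -119 to -69 and +64 to +119 mm. The middle is open, so fingers have room there.
- offcut_box: Shallow open cardboard box fixed to the bench, outside 240 (x) x 150 (y) x 45 mm high, walls and floor 5 mm. Origin: centre of its underside. A wooden strip, 200 x 24 x 24 mm, already lies in it along x, centred at about y = +52 mm; the rest is free.
- strip: The wooden strip in the offcut box, loose, 200 x 24 x 24 mm; origin at the centre of its underside, x along it.
- spray_can: Green spray can standing on the bench beyond the tray, 60 mm across, 190 mm high; origin at the centre of its base. Bystander.
- jar: Glass jar standing on the bench, 72 mm across, 100 mm high; origin at the centre of its base. Bystander.
- hammer: Hammer lying on the bench beyond the tray. Bystander.
- tape_measure: Yellow and black tape measure, 65 x 40 x 60 mm high, standing on the bench near the robot; origin at the centre of its base. Bystander.
- tin: Empty open tin standing on the bench, 84 mm across, 90 mm high; origin at the centre of its base. Bystander.
There are look-alikes about, which are no part of the job. Of the things shaped like the offcut, the aluminium one is meant.

How it is judged:
At the end, for the whole second after the job is handed in: Red chisel flat (7 deg) on the tray floor, alone in its lane, within 21 mm of lane centre, 30 mm of mid-length and 10 deg of straight, edge away from the yellow end; stored chisels within 25 mm of start; offcut level (11 deg) inside the box, centre below its rim; all at rest ((y of chisel_red in the frame of tray between -0.099 and -0.057 m or y of chisel_red in the frame of tray between -0.021 and 0.021 m or y of chisel_red in the frame of tray between 0.057 and 0.099 m) and x of chisel_red_tip in the frame of tray above 0.05 m and angle between the x axis of chisel_red and the x axis of tray, either way round below 0.18 rad and x of chisel_red in the frame of tray between -0.03 and 0.03 m and z of chisel_red in the frame of tray below 0.011 m and angle between chisel_red's own z axis and vertical below 0.12 rad and horizontal distance between chisel_red and chisel_green above 0.05 m and horizontal distance between chisel_red and chisel_blue above 0.05 m and distance of each of chisel_green, chisel_green_tip, chisel_blue, chisel_blue_tip from where it was at the start of the episode below 0.025 m and x of offcut_center in the frame of offcut_box between -0.115 and 0.115 m and y of offcut_center in the frame of offcut_box between -0.07 and 0.07 m and z of offcut_center in the frame of offcut_box below 0.045 m and angle between offcut's own x axis and vertical between 1.37 and 1.77 rad and linear speed of each of chisel_red, offcut, chisel_green, chisel_blue below 0.03 m/s); the robot touches nothing.
It fails at once if a bystander on the bench, or the wooden strip, is knocked or carried more than 40 mm (distance of any of spray_can, jar, hammer, tape_measure, tin, strip from where it was at the start of the episode above 0.04 m).
It fails at once if the red chisel is dropped from more than about 25 mm (moving faster than 0.7 m/s with no finger touching it) (linear speed of chisel_red above 0.7 m/s and contact force between the fingers and chisel_red below 0.05 N).
It also fails if it takes over 51 s, if anything falls off the work surface, if the arm or the gripper's body presses on something with over 40 N, if the wrist force passes 120 N, or if a joint passes its speed limit or range.

## Robot

A 6-joint arm with a two-finger parallel gripper is mounted at the origin on the work surface. World frame = base frame: x ahead of the robot, y to its left, z up, the work surface at z = 0. Lengths are in m, angles in rad, forces in N, time in s.
With the tool pointing down it reaches from about 0.375 to 0.975 m from the base axis. Payload 3.8 kg.
Tool frame: the origin (TCP) lies between the finger pads; the fingertips stand 14 mm ahead of it and the grasp point (between the pads) lies 5 mm behind it; z points along the fingers, x is the direction in which the jaws open and shut, and the axes are right-handed (so a half turn about z gives the same grasp; the last joint's range is limited). The gripper opens to 85 mm and grips with 20 to 120 N. Pads are 22 mm wide; open, the fingers measure 114 mm over their backs; the gripper's body (76 mm by 85 mm) begins 54 mm behind the grasp point. The pads swing forward as they close: fully open they stand 13 mm farther back than shut.
Start: joints at [1.265, 0.264, 1.604, -0, 1.274, -0.037], TCP at [0.179, 0.651, 0.245] pointing down, gripper open.
Joint ranges: [-2.63, 2.63], [-0.94, 2.18], [0.31, 2.57], [-1.31, 4.45], [0, 2.66], [-2.55, 2.55]. Speed limits (rad/s): [2.57, 2.57, 3.14, 3.14, 3.14, 3.14].

## Interface

Orientations are given as a unit quaternion [x, y, z, w].
In Python, from bench import monitor, vision, robot gives the robot as it stands. The module is installed in compiled form; this text tells all that it offers.
- The arm moves only by the tool jog_arm, never from a script. Its arguments are lists of equal length, an entry for each row: "slide": the shift along the tool's x, y, z in mm, a list of three; "delta_rot": the turn, a rotation vector about the tool's x, y, z in degrees, a list of three. In form: {"slide": [[x, y, z], ...], "delta_rot": [[ax, ay, az], ...]}. A call has 1 to 12 rows; each row is the pose to reach, as a shift and turn from the pose commanded when the call began, along the tool's axes at that moment; what a row does not reach only later rows make up. A row lasts 1/12 s, in which the tool goes at most 41.7 mm and 7.16 degrees, less where a joint would pass 70% of its speed; a pose out of reach is approached as far as the arm can. A call with a gripper value outside its range is refused whole. "claw" is the gripper's target within -1 to 1 (shut at 1, half-way at 0, fully open at -1), set as the call begins (left out, the last holds). The fingers move at their own pace and stop on an object; "grip_force" is the grip in N (left out, the last holds). Time passes only in rows, so rows that repeat a pose let the fingers close. It gives the time, the measured TCP pose, the force and the opening at its end, in the units of the state.
- monitor.read_state(): the state, without advancing time (a new reading comes with each control period).
- vision.read_camera(name): name is "side" or "top"; returns a dict with "image" (400x640x3 uint8, red, green, blue), "K" (3x3 intrinsics, pixels), "cam_to_world" (4x4, takes a point from camera to world coordinates). Camera axes: x right, y up, looking along -z (the intrinsics and any distortion apply to the point x, -y, -z); pixel columns grow to the right and rows downward; lengths in m; the calibration is good to about 2 mm. A picture is of the moment at which its call begins. There is no depth.
- robot.sign_off(): hands the job in, once; it reports no verdict.
The state is a dict: "t": time; "joints": joint angles; "dq": joint speeds; "effort": joint torques, N m; "position": TCP position; "eef_rot": TCP orientation; "ft_force": force on the tool from outside, world axes, zero at the start; "ft_torque": the same for the moment, N m; "gripper_width": opening from 0.0 (shut) to 1.0 (fully open).
Only numpy, scipy, OpenCV 4.12 (cv2) and the standard library are available. Lean on these libraries where they do the work, as an engineer would, in place of code of your own. Each camera call takes 0.05 s, during which the arm holds its last target. There are 200 camera calls.

## Working session

There is one attempt and no reset: what is moved stays moved. The work goes in short steps, Python scripts to look and compute and a tool call to move; the robot and the scene stay as the last step left them, time stands still between calls to the robot, and variables do not carry over. Pictures are saved under pics/ and viewed, about 8 in all and at most 12, crops included, and the job is handed in when it is done.

Besides the shell and the picture viewer there is one more tool, called after "Request:" as a command line: name --argument value ..., lists and objects as JSON in quotes. jog_arm: Moves the arm, as the interface text tells. Its arguments: {"type":"object","properties":{"slide":{"type":"array"},"delta_rot":{"type":"array"},"claw":{"type":"number"},"grip_force":{"type":"number"}},"required":["slide","delta_rot"]}

```bash
mkdir -p pics; cat > h.py <<'E'
import numpy as np, cv2
from bench import monitor, vision, robot
def shot(n,f=None):
    r=vision.read_camera(n)
    np.savez(f'pics/{n}.npz',**{k:np.array(r[k]) for k in('K','cam_to_world','image')})
    if f: cv2.imwrite(f'pics/{f}.png',r['image'][:,:,::-1])
    return r
def onplane(n,uv,z):
    r=np.load(f'pics/{n}.npz');K,T=r['K'],r['cam_to_world']
    uv=np.atleast_2d(uv).astype(float)
    d=np.c_[(uv[:,0]-K[0,2])/K[0,0],-(uv[:,1]-K[1,2])/K[1,1],-np.ones(len(uv))]@T[:3,:3].T
    o=T[:3,3]; return o+d*((z-o[2])/d[:,2])[:,None]
def proj(n,P):
    r=np.load(f'pics/{n}.npz');K,T=r['K'],r['cam_to_world']
    p=(np.atleast_2d(P)-T[:3,3])@T[:3,:3]
    return np.c_[K[0,0]*p[:,0]/-p[:,2]+K[0,2],K[1,1]*p[:,1]/p[:,2]+K[1,2]]
E
python3 - <<'E'
from h import *
print(monitor.read_state())
for n in('top','side'):
    r=shot(n,n+'0');print({k:v for k,v in r.items() if k!='image'})
E
```

```text
{'t': 0.0, 'joints': array([ 1.26511926e+00,  2.64797575e-01,  1.60537364e+00,  1.28720834e-06,
        1.27371342e+00, -3.68917792e-02]), 'dq': array([-0.0004966 ,  0.00209827,  0.00116545, -0.00261451,  0.00017137,
        0.00022653]), 'effort': array([-3.63670959e-03, -5.15119421e+01, -3.67303669e+01, -1.98742182e-04,
        1.28885399e-02,  2.33031983e-05]), 'position': array([0.17903731, 0.65009258, 0.24393227]), 'eef_rot': array([ 7.95474463e-01,  6.05986028e-01, -9.36951948e-04,  6.59854425e-04]), 'ft_force': array([0.13487553, 0.02133894, 0.93395672]), 'ft_torque': array([ 0.02482372,  0.03859648, -0.0216161 ]), 'gripper_width': 0.9977523882841407}
{'K': array([[496.22571805,   0.        , 320.18079109],
       [  0.        , 496.22571805, 199.96246464],
       [  0.        ,   0.        ,   1.        ]]), 'cam_to_world': array([[-0.12064252,  0.97102969, -0.20626859,  0.24395893],
       [-0.99268004, -0.11918639,  0.01951776,  0.03596635],
       [-0.00563209,  0.20711338,  0.97830073,  1.4608388 ],
       [ 0.        ,  0.        ,  0.        ,  1.        ]])}
{'K': array([[385.29344985,   0.        , 322.92949049],
       [  0.        , 385.29344985, 203.31898818],
       [  0.        ,   0.        ,   1.        ]]), 'cam_to_world': array([[-0.72221348,  0.35752792, -0.59209921, -0.01725647],
       [-0.69152601, -0.39071746,  0.60756205,  0.57209009],
       [-0.01412311,  0.84824151,  0.52942127,  0.50805044],
       [ 0.        ,  0.        ,  0.        ,  1.        ]])}
```

View pics/top0.png

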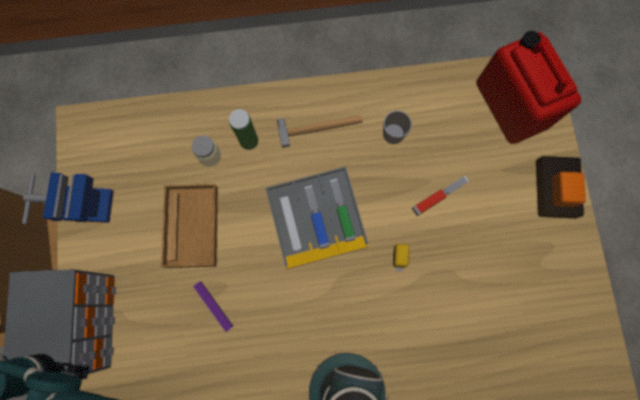

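View pics/side0.png

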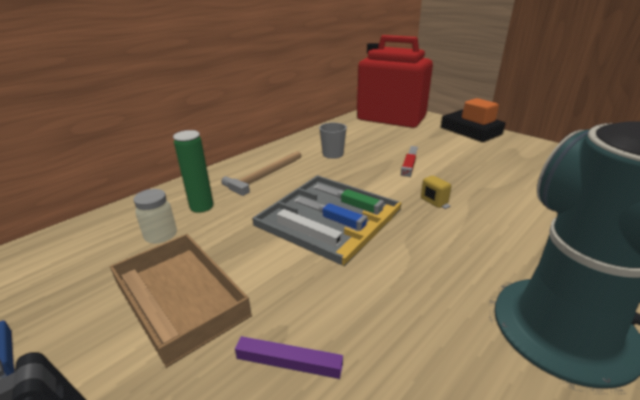

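Top view: the aluminium-looking bar is in the tray's left lane at (290,222), side view (308,225). The look-alikes are the purple bar on the bench at (213,306) and the wooden strip in the box at (173,227). Only the bar in the tray fits: it is silver and lies in the lane without a chisel. The red chisel is at (440,196), with its handle to the lower left and not mirrored. I'll confirm with an enlarged crop.

```bash
python3 - <<'E'
from h import *
t=cv2.imread('pics/top0.png');s=cv2.imread('pics/side0.png')
def c(im,x,y,w,h,k): return cv2.resize(im[y:y+h,x:x+w],None,fx=k,fy=k,interpolation=cv2.INTER_CUBIC)
o=np.zeros((600,800,3),np.uint8)
o[0:330,0:330]=c(t,260,162,110,110,3)
o[0:315,335:785]=c(s,250,170,150,105,3)
o[335:515,0:300]=c(t,405,170,75,45,4)
o[335:555,310:430]=c(s,395,140,30,55,4)
o[335:595,440:635]=c(t,158,180,65,260//3,3)[:260]if 0 else cv2.resize(t[180:273,158:223],(195,260))
cv2.imwrite('pics/crop1.png',o)
E
```

```text
(no output)
```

View pics/crop1.png

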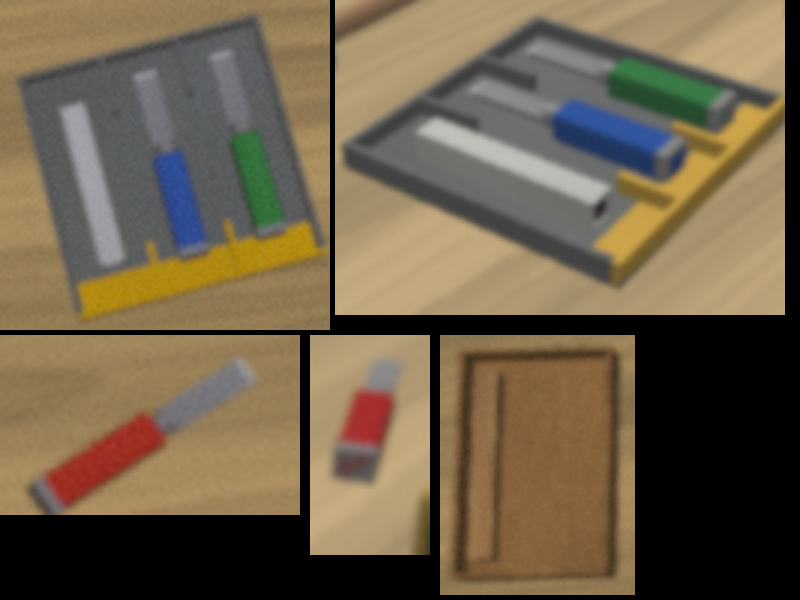

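The crop confirms it: silver square tube with a hollow end in the left lane, next to blue and green with their handles at the yellow end. Now I'll triangulate.

```bash
python3 - <<'E'
from h import *
A=lambda u,v:(u/3+260,v/3+162); B=lambda u,v:((u-335)/3+250,v/3+170)
C=lambda u,v:(u/4+405,(v-335)/4+170); D=lambda u,v:((u-310)/4+395,(v-335)/4+140)
E_=lambda u,v:((u-440)/3+158,(v-335)*93/260+180)
def tri(a,b):
    Ps=[]
    for n,p in(('top',a),('side',b)):
        r=np.load(f'pics/{n}.npz');o=r['cam_to_world'][:3,3];d=onplane(n,p,0)[0]-o;Ps.append((o,d/np.linalg.norm(d)))
    M=sum(np.eye(3)-np.outer(d,d) for o,d in Ps);b=sum((np.eye(3)-np.outer(d,d))@o for o,d in Ps)
    X=np.linalg.solve(M,b);return X.round(4),[round(float(np.linalg.norm((np.eye(3)-np.outer(d,d))@(X-o))),4) for o,d in Ps]
print('off far',tri(A(72,104),B(425,123)));print('off near',tri(A(113,263),B(599,200)))
print('red front',tri(C(157,424),D(378,392)));print('red butt',tri(C(53,494),D(357,445)))
def pl(l,P,z): print(l,onplane('top',P,z)[:,:2].round(4).tolist())
pl('off z.03',[A(72,104),A(113,263)],.030)
pl('red top .026',[C(157,424),C(53,494)],.026);pl('red tip .013',[C(246,366)],.0145)
pl('tray corners .022',[A(20,80),A(257,17),A(323,250),A(80,316)],.022)
pl('blue h',[A(170,153),A(192,248)],.032);pl('blue tip',[A(146,72)],.02)
pl('green h',[A(245,134),A(270,228)],.032);pl('green tip',[A(222,54)],.02)
pl('box',[E_(463,352),E_(617,352),E_(615,577),E_(457,577)],.045)
pl('strip',[E_(485,372),E_(482,560)],.029)
pl('can top .19',[(239,116)],.19);pl('jar .1',[(203,143)],.1);pl('tin .09',[(397,119)],.09);pl('tape .06',[(402,251)],.06)
E
```

```text
off far (array([0.5687, 0.1122, 0.0286]), [0.0003, 0.0003])
off near (array([0.4092, 0.0903, 0.0245]), [0.0007, 0.0007])
red front (array([ 0.5236, -0.3623,  0.022 ]), [0.0023, 0.0023])
red butt (array([ 0.4825, -0.2758,  0.0238]), [0.0, 0.0])
off z.03 [[0.5685, 0.1123], [0.408, 0.0896]]
red top .026 [[0.5249, -0.3601], [0.4822, -0.2753]]
red tip .013 [[0.5631, -0.4372]]
tray corners .022 [[0.6009, 0.1614], [0.6365, -0.0807], [0.3967, -0.1134], [0.3621, 0.1271]]
blue h [[0.5078, 0.0224], [0.4129, 0.0124]]
blue tip [[0.5942, 0.0362]]
green h [[0.5176, -0.0527], [0.423, -0.0647]]
green tip [[0.6033, -0.0412]]
box [[0.6392, 0.4535], [0.6208, 0.3035], [0.3865, 0.3237], [0.4047, 0.4724]]
strip [[0.6192, 0.4378], [0.421, 0.4525]]
can top .19 [[0.7703, 0.2015]]
jar .1 [[0.7382, 0.3232]]
tin .09 [[0.7457, -0.2434]]
tape .06 [[0.3651, -0.2034]]
```

```bash
cat >> h.py <<'E'
from scipy.spatial.transform import Rotation as Ro
def delta(targets):
    s=monitor.read_state();R0=Ro.from_quat(s['eef_rot']);p=s['position']
    print('t %.2f pos %s f %s w %.3f tilt %s'%(s['t'],p.round(4),s['ft_force'].round(1),s['gripper_width'],R0.apply([1,0,0]).round(3)))
    for x,y,z,az in targets:
        Rt=Ro.from_euler('z',az,degrees=True)*Ro.from_euler('x',180,degrees=True)
        print((R0.inv().apply(np.array([x,y,z])-p)*1000).round(1).tolist(),np.degrees((R0.inv()*Rt).as_rotvec()).round(2).tolist())
E
python3 -c "
from h import *
delta([(.488,.101,.12,98),(.488,.101,.023,98)])"
```

```text
t 0.10 pos [0.1791 0.6502 0.2441] f [-0.4 -0.  -0.1] w 1.002 tilt [ 0.266  0.964 -0.002]
[-447.1, 443.7, 125.0] [-0.03, 0.11, -23.4]
[-446.9, 443.7, 222.0] [-0.03, 0.11, -23.4]
```

Request:
jog_arm --slide '[[-447, 444, 125], [-447, 444, 125], [-447, 444, 125], [-447, 444, 125], [-447, 444, 125], [-447, 444, 125], [-447, 444, 125], [-447, 444, 125], [-447, 444, 125], [-447, 444, 125], [-447, 444, 125], [-447, 444, 125]]' --delta_rot '[[0, 0, -23.4], [0, 0, -23.4], [0, 0, -23.4], [0, 0, -23.4], [0, 0, -23.4], [0, 0, -23.4], [0, 0, -23.4], [0, 0, -23.4], [0, 0, -23.4], [0, 0, -23.4], [0, 0, -23.4], [0, 0, -23.4]]' --claw -0.1 --grip_force 40

```text
t: 1.1
position: [0.4203, 0.2215, 0.1475]
eef_rot: [0.656, 0.755, -0.0, 0.0]
ft_force: [0.0, 0.7, -0.2]
gripper_width: 0.551
```

```bash
python3 -c "
from h import *
delta([(.488,.101,.12,98),(.488,.101,.023,98)])"
```

```text
t 1.10 pos [0.4203 0.2215 0.1475] f [ 0.   0.7 -0.2] w 0.551 tilt [-0.139  0.99  -0.   ]
[-128.8, 50.2, 27.5] [-0.0, 0.0, 0.01]
[-128.8, 50.2, 124.5] [-0.0, 0.0, 0.01]
```

Request:
jog_arm --slide '[[0, 0, 0], [0, 0, 0], [0, 0, 0]]' --delta_rot '[[0, 0, 0], [0, 0, 0], [0, 0, 0]]'

```text
t: 1.35
position: [0.4199, 0.2234, 0.1478]
eef_rot: [0.657, 0.754, -0.0, -0.0]
ft_force: [-0.3, 0.1, -0.5]
gripper_width: 0.55
```

```bash
python3 -c "
from h import *
delta([(.488,.101,.10,98),(.488,.101,.023,98)])"
```

```text
t 1.35 pos [0.4199 0.2234 0.1478] f [-0.3  0.1 -0.5] w 0.550 tilt [-0.138  0.99   0.   ]
[-130.6, 50.7, 47.7] [-0.04, -0.02, -0.09]
[-130.7, 50.7, 124.7] [-0.04, -0.02, -0.09]
```

Lag is small.

Request:
jog_arm --slide '[[-130.6, 50.7, 48], [-130.6, 50.7, 48], [-130.6, 50.7, 48], [-130.6, 50.7, 48], [-130.6, 50.7, 48], [-130.6, 50.7, 48], [-130.6, 50.7, 48]]' --delta_rot '[[0, 0, 0], [0, 0, 0], [0, 0, 0], [0, 0, 0], [0, 0, 0], [0, 0, 0], [0, 0, 0]]'

```text
t: 1.93
position: [0.4882, 0.1029, 0.1003]
eef_rot: [0.655, 0.755, 0.0, -0.0]
ft_force: [0.4, 0.7, 0.3]
gripper_width: 0.552
```

```bash
python3 -c "
from h import *
delta([(.488,.101,.023,98)])
a=shot('top');b=shot('side')
f=lambda im,x,y,w,h:cv2.resize(im[y:y+h,x:x+w,::-1],(390,390*h//w))
A=f(a['image'],250,150,130,130);B=f(b['image'],230,110,190,170)
o=np.zeros((390,790,3),np.uint8);o[:A.shape[0],:390]=A;o[:B.shape[0],400:]=B
cv2.imwrite('pics/crop2.png',o)"
```

```text
t 1.93 pos [0.4882 0.1029 0.1003] f [0.4 0.7 0.3] w 0.552 tilt [-0.141  0.99   0.001]
[-1.9, -0.5, 77.3] [0.0, -0.04, 0.09]
```

View pics/crop2.png

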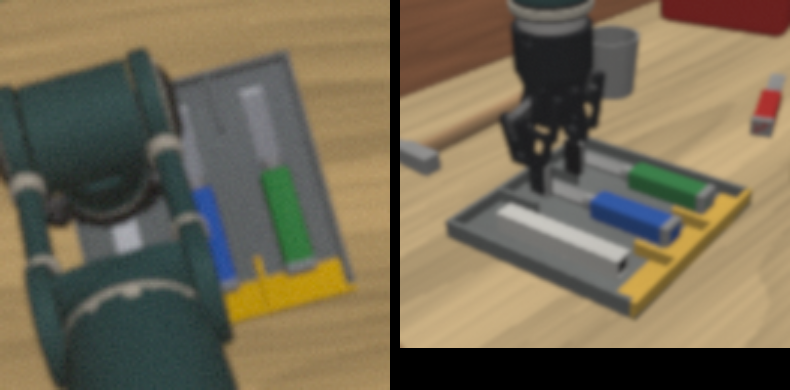

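The crop shows the fingers over the left lane at side-view (540,185) and (575,165), straddling the bar's line with the tips about 55 mm above it. I'll descend.

Request:
jog_arm --slide '[[-1, 0, 30], [-1, 0, 55], [-1, 0, 70], [-1, 0, 77], [-1, 0, 77], [-1, 0, 77]]' --delta_rot '[[0, 0, 0], [0, 0, 0], [0, 0, 0], [0, 0, 0], [0, 0, 0], [0, 0, 0]]'

```text
t: 2.53
position: [0.4887, 0.1011, 0.0235]
eef_rot: [0.656, 0.755, 0.0, 0.0]
ft_force: [-0.3, 1.0, 0.8]
gripper_width: 0.549
```

Request:
jog_arm --slide '[[0, 0, 0], [0, 0, 0], [0, 0, 0], [0, 0, 0], [0, 0, 0], [0, 0, 0], [0, 0, 0], [0, 0, 0], [0, 0, 0], [0, 0, 0]]' --delta_rot '[[0, 0, 0], [0, 0, 0], [0, 0, 0], [0, 0, 0], [0, 0, 0], [0, 0, 0], [0, 0, 0], [0, 0, 0], [0, 0, 0], [0, 0, 0]]' --claw 1

```text
t: 3.37
position: [0.4902, 0.1006, 0.0247]
eef_rot: [0.656, 0.755, 0.001, 0.001]
ft_force: [-1.2, 1.6, 6.9]
gripper_width: 0.271
```

Request:
jog_arm --slide '[[0, 0, -15], [0, 0, -35], [0, 0, -70], [0, 0, -107], [0, 0, -107], [0, 0, -107], [0, 0, -107]]' --delta_rot '[[0, 0, 0], [0, 0, 0], [0, 0, 0], [0, 0, 0], [0, 0, 0], [0, 0, 0], [0, 0, 0]]'

```text
t: 3.95
position: [0.4881, 0.1001, 0.1297]
eef_rot: [0.656, 0.755, -0.0, -0.0]
ft_force: [0.2, -0.0, -0.8]
gripper_width: 0.274
```

```bash
python3 -c "
from h import *
delta([(.511,.370,.13,85.2),(.511,.370,.025,85.2)])"
```

```text
t 3.95 pos [0.4881 0.1001 0.1297] f [ 0.2 -0.  -0.8] w 0.274 tilt [-0.139  0.99  -0.   ]
[264.1, 60.2, -0.3] [-0.01, 0.01, 12.79]
[264.2, 60.2, 104.7] [-0.01, 0.01, 12.79]
```

Request:
jog_arm --slide '[[264, 60, 0], [264, 60, 0], [264, 60, 0], [264, 60, 0], [264, 60, 0], [264, 60, 0], [264, 60, 0], [264, 60, 0], [264, 60, 0], [264, 60, 0]]' --delta_rot '[[0, 0, 12.8], [0, 0, 12.8], [0, 0, 12.8], [0, 0, 12.8], [0, 0, 12.8], [0, 0, 12.8], [0, 0, 12.8], [0, 0, 12.8], [0, 0, 12.8], [0, 0, 12.8]]'

```text
t: 4.78
position: [0.5097, 0.3687, 0.1274]
eef_rot: [0.736, 0.677, -0.003, -0.0]
ft_force: [0.4, 0.0, -1.9]
gripper_width: 0.271
```

```bash
python3 -c "
from h import *
delta([(.511,.370,.026,85.2)])
a=shot('top');b=shot('side')
f=lambda im,x,y,w,h:cv2.resize(im[y:y+h,x:x+w,::-1],(390,390*h//w))
A=f(a['image'],140,160,120,120);B=f(b['image'],90,140,200,220)
o=np.zeros((430,790,3),np.uint8);o[:A.shape[0],:390]=A;o[:B.shape[0],400:]=B
cv2.imwrite('pics/crop3.png',o)"
```

```text
t 4.78 pos [0.5097 0.3687 0.1274] f [ 0.4  0.  -1.9] w 0.271 tilt [ 0.083  0.997 -0.003]
[1.8, 1.5, 101.4] [-0.21, 0.2, 0.03]
```

View pics/crop3.png

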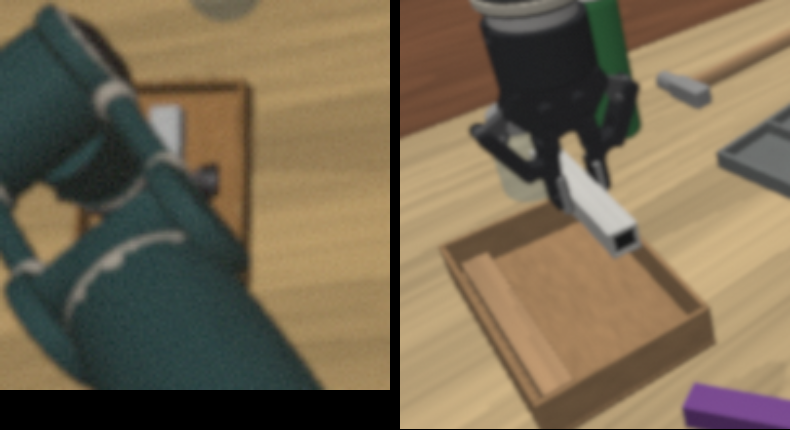

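The crop shows the offcut held level and parallel to the box, over its free part: end at side-view (625,235), strip clear at (515,320). I'll lower it.

Request:
jog_arm --slide '[[1, 1, 30], [1, 1, 60], [1, 1, 80], [1, 1, 92], [1, 1, 100], [1, 1, 101], [1, 1, 101], [1, 1, 101]]' --delta_rot '[[0, 0, 0], [0, 0, 0], [0, 0, 0], [0, 0, 0], [0, 0, 0], [0, 0, 0], [0, 0, 0], [0, 0, 0]]'

```text
t: 5.55
position: [0.5136, 0.3714, 0.0305]
eef_rot: [0.736, 0.677, 0.001, 0.0]
ft_force: [0.8, 0.1, -0.6]
gripper_width: 0.271
```

Request:
jog_arm --slide '[[0, 0, 3], [0, 0, 5.5], [0, 0, 5.5], [0, 0, 5.5]]' --delta_rot '[[0, 0, 0], [0, 0, 0], [0, 0, 0], [0, 0, 0]]'

```text
t: 5.88
position: [0.5125, 0.3711, 0.0238]
eef_rot: [0.736, 0.677, 0.0, 0.0]
ft_force: [-0.1, 0.2, -0.7]
gripper_width: 0.268
```

Request:
jog_arm --slide '[[0, 0, 0], [0, 0, 0], [0, 0, 0], [0, 0, 0], [0, 0, 0], [0, 0, 0], [0, 0, 0]]' --delta_rot '[[0, 0, 0], [0, 0, 0], [0, 0, 0], [0, 0, 0], [0, 0, 0], [0, 0, 0], [0, 0, 0]]' --claw 0

```text
t: 6.47
position: [0.5123, 0.3709, 0.0235]
eef_rot: [0.736, 0.677, -0.0, -0.0]
ft_force: [0.1, -0.5, -1.0]
gripper_width: 0.499
```

Request:
jog_arm --slide '[[0, 0, -20], [0, 0, -50], [0, 0, -90], [0, 0, -130], [0, 0, -140], [0, 0, -140], [0, 0, -140]]' --delta_rot '[[0, 0, 0], [0, 0, 0], [0, 0, 0], [0, 0, 0], [0, 0, 0], [0, 0, 0], [0, 0, 0]]'

```text
t: 7.05
position: [0.5129, 0.3713, 0.1646]
eef_rot: [0.736, 0.677, 0.001, 0.0]
ft_force: [-0.1, 0.1, 0.0]
gripper_width: 0.498
```

```bash
python3 -c "
from h import *
delta([(.5116,-.334,.17,26.6),(.5116,-.334,.1,26.6)])"
```

```text
t 7.05 pos [0.5129 0.3713 0.1646] f [-0.1  0.1  0. ] w 0.498 tilt [0.084 0.996 0.002]
[-702.9, 57.8, -6.4] [0.05, -0.14, 58.6]
[-703.0, 57.6, 63.6] [0.05, -0.14, 58.6]
```

Request:
jog_arm --slide '[[-703, 58, 0], [-703, 58, 0], [-703, 58, 0], [-703, 58, 0], [-703, 58, 0], [-703, 58, 0], [-703, 58, 0], [-703, 58, 0], [-703, 58, 0], [-703, 58, 0], [-703, 58, 0], [-703, 58, 0]]' --delta_rot '[[0, 0, 58.6], [0, 0, 58.6], [0, 0, 58.6], [0, 0, 58.6], [0, 0, 58.6], [0, 0, 58.6], [0, 0, 58.6], [0, 0, 58.6], [0, 0, 58.6], [0, 0, 58.6], [0, 0, 58.6], [0, 0, 58.6]]' --claw -0.4

```text
t: 8.05
position: [0.5093, -0.1305, 0.1607]
eef_rot: [0.973, 0.23, -0.002, -0.001]
ft_force: [0.2, 0.4, 0.5]
gripper_width: 0.698
```

Request:
jog_arm --slide '[[0, 0, 0], [0, 0, 0]]' --delta_rot '[[0, 0, 0], [0, 0, 0]]'

```text
t: 8.22
position: [0.5098, -0.1308, 0.1609]
eef_rot: [0.974, 0.228, -0.002, -0.001]
ft_force: [-0.5, 0.0, -1.0]
gripper_width: 0.701
```

```bash
python3 -c "
from h import *
delta([(.5116,-.334,.1,26.6)])"
```

```text
t 8.22 pos [ 0.5098 -0.1308  0.1609] f [-0.5  0.  -1. ] w 0.701 tilt [ 0.896  0.443 -0.003]
[-88.3, 183.2, 60.6] [-0.18, 0.18, -0.28]
```

Request:
jog_arm --slide '[[-88.3, 183.2, 60.6], [-88.3, 183.2, 60.6], [-88.3, 183.2, 60.6], [-88.3, 183.2, 60.6], [-88.3, 183.2, 60.6], [-88.3, 183.2, 60.6], [-88.3, 183.2, 60.6], [-88.3, 183.2, 60.6]]' --delta_rot '[[-0.2, 0.2, -0.3], [-0.2, 0.2, -0.3], [-0.2, 0.2, -0.3], [-0.2, 0.2, -0.3], [-0.2, 0.2, -0.3], [-0.2, 0.2, -0.3], [-0.2, 0.2, -0.3], [-0.2, 0.2, -0.3]]'

```text
t: 8.88
position: [0.5141, -0.3303, 0.1012]
eef_rot: [0.973, 0.233, 0.001, -0.0]
ft_force: [0.0, 0.1, -0.1]
gripper_width: 0.698
```

```bash
python3 -c "
from h import *
delta([(.5116,-.334,.024,26.6)])
a=shot('top');b=shot('side')
f=lambda im,x,y,w,h:cv2.resize(im[y:y+h,x:x+w,::-1],(390,390*h//w))
A=f(a['image'],385,145,110,110);B=f(b['image'],350,90,110,110);C=f(a['image'],150,170,230,110);D=f(b['image'],100,160,300,200)
o=np.zeros((600,790,3),np.uint8);o[:390,:390]=A;o[:390,400:]=B;o[395:395+len(C),:390]=C[:205];D=D[:205];o[395:395+len(D),400:]=D
cv2.imwrite('pics/crop4.png',o)"
```

```text
t 8.88 pos [ 0.5141 -0.3303  0.1012] f [ 0.   0.1 -0.1] w 0.698 tilt [0.892 0.453 0.002]
[-4.1, 2.2, 77.1] [-0.02, -0.13, 0.31]
```

View pics/crop4.png

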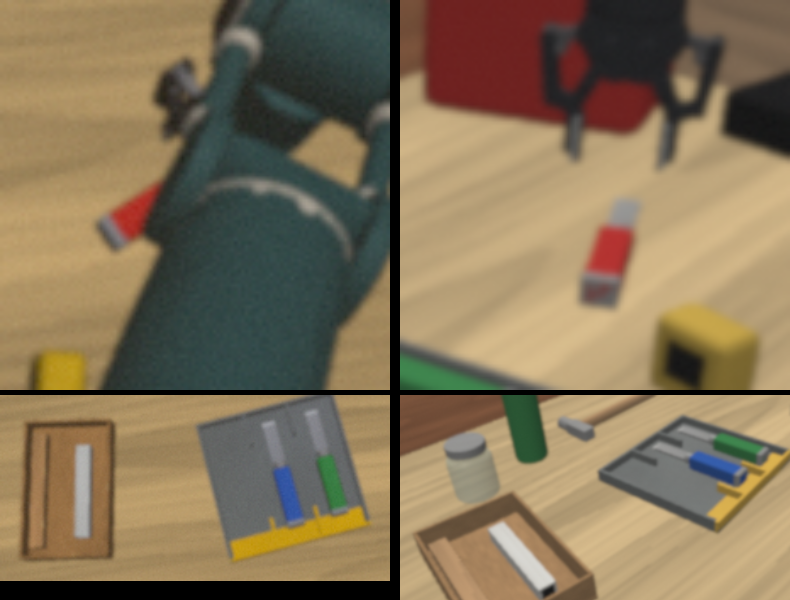

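The offcut lies flat in the box, bottom-left (83,490), and the stored chisels have not moved. The open jaws straddle the red handle's line: fingers at (573,150) and (665,160), handle at (610,250). I'll descend and grip.

Request:
jog_arm --slide '[[-3, 2, 30], [-3, 2, 55], [-3, 2, 70], [-3, 2, 76], [-3, 2, 76], [-3, 2, 76]]' --delta_rot '[[0, 0, 0], [0, 0, 0], [0, 0, 0], [0, 0, 0], [0, 0, 0], [0, 0, 0]]'

```text
t: 9.48
position: [0.5139, -0.3348, 0.0276]
eef_rot: [0.972, 0.233, 0.002, 0.002]
ft_force: [0.4, 0.5, 0.1]
gripper_width: 0.699
```

Request:
jog_arm --slide '[[0, 0, 0], [0, 0, 0], [0, 0, 0], [0, 0, 0], [0, 0, 0], [0, 0, 0], [0, 0, 0], [0, 0, 0], [0, 0, 0], [0, 0, 0]]' --delta_rot '[[0, 0, 0], [0, 0, 0], [0, 0, 0], [0, 0, 0], [0, 0, 0], [0, 0, 0], [0, 0, 0], [0, 0, 0], [0, 0, 0], [0, 0, 0]]' --claw 1 --grip_force 60

```text
t: 10.32
position: [0.5147, -0.3365, 0.029]
eef_rot: [0.973, 0.232, 0.003, 0.002]
ft_force: [-0.1, 2.0, 6.4]
gripper_width: 0.327
```

```bash
python3 -c "
from h import *
delta([])"
```

```text
t 10.32 pos [ 0.5147 -0.3365  0.029 ] f [-0.1  2.   6.4] w 0.327 tilt [0.892 0.452 0.005]
```

Request:
jog_arm --slide '[[0, 0, -15], [0, 0, -35], [0, 0, -70], [0, 0, -100], [0, 0, -100], [0, 0, -100]]' --delta_rot '[[0, 0, 0], [0, 0, 0], [0, 0, 0], [0, 0, 0], [0, 0, 0], [0, 0, 0]]'

```text
t: 10.82
position: [0.5144, -0.3368, 0.1298]
eef_rot: [0.973, 0.233, 0.004, 0.004]
ft_force: [-0.8, -0.7, -1.9]
gripper_width: 0.334
```

```bash
python3 -c "
from h import *
delta([(.4719,.0985,.13,98)])"
```

```text
t 10.82 pos [ 0.5144 -0.3368  0.1298] f [-0.8 -0.7 -1.9] w 0.334 tilt [0.892 0.452 0.006]
[159.0, -407.4, -2.8] [0.65, 0.01, -71.11]
```

Request:
jog_arm --slide '[[159, -407, -3], [159, -407, -3], [159, -407, -3], [159, -407, -3], [159, -407, -3], [159, -407, -3], [159, -407, -3], [159, -407, -3], [159, -407, -3], [159, -407, -3], [159, -407, -3], [159, -407, -3]]' --delta_rot '[[0, 0, -71.1], [0, 0, -71.1], [0, 0, -71.1], [0, 0, -71.1], [0, 0, -71.1], [0, 0, -71.1], [0, 0, -71.1], [0, 0, -71.1], [0, 0, -71.1], [0, 0, -71.1], [0, 0, -71.1], [0, 0, -71.1]]'

```text
t: 11.82
position: [0.4681, 0.1028, 0.127]
eef_rot: [0.654, 0.756, 0.0, 0.001]
ft_force: [0.2, 0.1, -1.8]
gripper_width: 0.33
```

Request:
jog_arm --slide '[[0, 0, 0], [0, 0, 0], [0, 0, 0]]' --delta_rot '[[0, 0, 0], [0, 0, 0], [0, 0, 0]]'

```text
t: 12.07
position: [0.4699, 0.0983, 0.1281]
eef_rot: [0.657, 0.754, 0.0, 0.002]
ft_force: [-0.2, -0.4, -1.7]
gripper_width: 0.327
```

```bash
python3 -c "
from h import *
delta([(.4719,.0985,.085,98)])"
```

```text
t 12.07 pos [0.4699 0.0983 0.1281] f [-0.2 -0.4 -1.7] w 0.327 tilt [-0.138  0.99  -0.003]
[0.0, 1.9, 43.1] [0.15, 0.15, -0.07]
```

Request:
jog_arm --slide '[[0, 2, 20], [0, 2, 35], [0, 2, 43], [0, 2, 43], [0, 2, 43]]' --delta_rot '[[0, 0, 0], [0, 0, 0], [0, 0, 0], [0, 0, 0], [0, 0, 0]]'

```text
t: 12.48
position: [0.4722, 0.0987, 0.0855]
eef_rot: [0.657, 0.754, 0.0, 0.002]
ft_force: [1.1, -0.4, -1.3]
gripper_width: 0.33
```

```bash
python3 -c "
from h import *
delta([(.4719,.0985,.036,98)])
a=shot('top');b=shot('side')
f=lambda im,x,y,w,h:cv2.resize(im[y:y+h,x:x+w,::-1],(390,390*h//w))
A=f(a['image'],250,150,130,130);B=f(b['image'],230,120,170,170)
o=np.zeros((390,790,3),np.uint8);o[:,:390]=A;o[:,400:]=B
cv2.imwrite('pics/crop5.png',o)"
```

```text
t 12.48 pos [0.4722 0.0987 0.0855] f [ 1.1 -0.4 -1.3] w 0.330 tilt [-0.138  0.99  -0.002]
[-0.1, -0.5, 49.5] [0.16, 0.13, -0.09]
```

View pics/crop5.png

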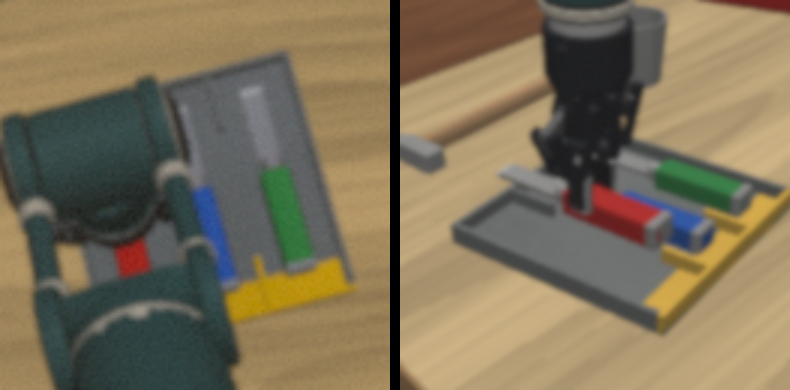

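The red chisel hangs over the free lane with its handle at the yellow end: butt at crop (655,230), tip at (500,175). I'll check that against the plan by projection.

```bash
python3 -c "
from h import *
print(proj('side',[(.394,.0876,.0695),(.5823,.114,.0695)]), [(230+(u-400)*170/390,120+v*170/390) for u,v in((657,228),(512,176))])"
```

```text
[[345.0532927  221.16278023]
 [273.94591467 193.81665629]] [(342.025641025641, 219.3846153846154), (278.8205128205128, 196.71794871794873)]
```

Request:
jog_arm --slide '[[0, 0, 15], [0, 0, 27], [0, 0, 36], [0, 0, 43], [0, 0, 46], [0, 0, 46]]' --delta_rot '[[0, 0, 0], [0, 0, 0], [0, 0, 0], [0, 0, 0], [0, 0, 0], [0, 0, 0]]'

```text
t: 13.08
position: [0.4725, 0.0995, 0.0396]
eef_rot: [0.656, 0.755, 0.001, 0.002]
ft_force: [-0.7, 0.2, -1.5]
gripper_width: 0.333
```

Request:
jog_arm --slide '[[0, 0, 1.5], [0, 0, 3], [0, 0, 4], [0, 0, 4], [0, 0, 4]]' --delta_rot '[[0, 0, 0], [0, 0, 0], [0, 0, 0], [0, 0, 0], [0, 0, 0]]'

```text
t: 13.5
position: [0.473, 0.0996, 0.0362]
eef_rot: [0.656, 0.755, 0.001, 0.002]
ft_force: [-0.1, -0.3, -2.4]
gripper_width: 0.333
```

Request:
jog_arm --slide '[[0, 0, 1], [0, 0, 2], [0, 0, 2], [0, 0, 2]]' --delta_rot '[[0, 0, 0], [0, 0, 0], [0, 0, 0], [0, 0, 0]]'

```text
t: 13.83
position: [0.4732, 0.0996, 0.035]
eef_rot: [0.656, 0.755, 0.001, 0.002]
ft_force: [-2.5, -0.9, 6.2]
gripper_width: 0.332
```

The upward force shows contact with the floor. I'll release to a limited opening and lift.

Request:
jog_arm --slide '[[0, 0, 0], [0, 0, 0], [0, 0, 0], [0, 0, 0], [0, 0, 0], [0, 0, 0], [0, 0, 0]]' --delta_rot '[[0, 0, 0], [0, 0, 0], [0, 0, 0], [0, 0, 0], [0, 0, 0], [0, 0, 0], [0, 0, 0]]' --claw 0

```text
t: 14.42
position: [0.4728, 0.0995, 0.0339]
eef_rot: [0.656, 0.755, 0.001, 0.002]
ft_force: [-0.8, -0.9, -0.8]
gripper_width: 0.497
```

Request:
jog_arm --slide '[[0, 0, -8], [0, 0, -20], [0, 0, -50], [0, 0, -90], [0, 0, -130], [0, 0, -150], [0, 0, -150]]' --delta_rot '[[0, 0, 0], [0, 0, 0], [0, 0, 0], [0, 0, 0], [0, 0, 0], [0, 0, 0], [0, 0, 0]]'

```text
t: 15.0
position: [0.4764, 0.1005, 0.1913]
eef_rot: [0.656, 0.755, 0.006, 0.006]
ft_force: [1.0, -0.0, 0.7]
gripper_width: 0.505
```

Request:
jog_arm --slide '[[200, 0, -150], [200, 0, -150], [200, 0, -150], [200, 0, -150], [200, 0, -150], [200, 0, -150], [200, 0, -150], [200, 0, -150], [200, 0, -150]]' --delta_rot '[[0, 0, 0], [0, 0, 0], [0, 0, 0], [0, 0, 0], [0, 0, 0], [0, 0, 0], [0, 0, 0], [0, 0, 0], [0, 0, 0]]'

```text
t: 15.75
position: [0.443, 0.2974, 0.3323]
eef_rot: [0.656, 0.755, -0.0, 0.002]
ft_force: [-0.1, 0.0, 0.2]
gripper_width: 0.496
```

```bash
python3 -c "
from h import *
delta([])
a=shot('top');b=shot('side')
f=lambda im,x,y,w,h:cv2.resize(im[y:y+h,x:x+w,::-1],(390,390*h//w))
A=f(a['image'],260,162,110,110);B=f(b['image'],230,120,170,170)
o=np.zeros((390,790,3),np.uint8);o[:,:390]=A;o[:,400:]=B
cv2.imwrite('pics/crop6.png',o)"
```

```text
t 15.75 pos [0.443  0.2974 0.3323] f [-0.1  0.   0.2] w 0.496 tilt [-0.14   0.99  -0.004]
```

View pics/crop6.png

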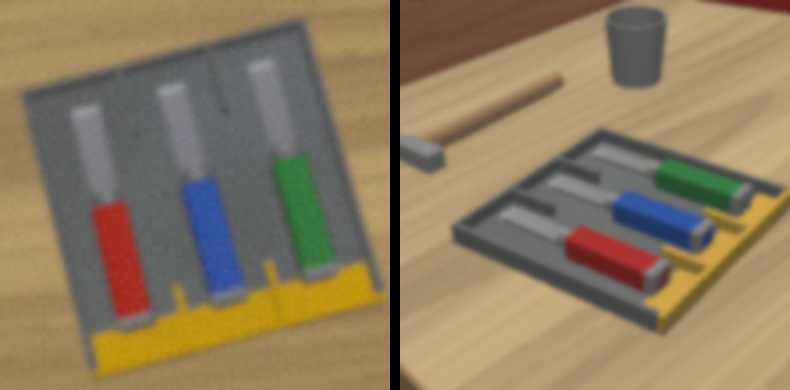

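Red lies flat in the freed lane, with its tip at crop (86,112) and butt at (135,322), parallel to blue. The stored chisels look undisturbed. I'll do a numeric check and hand in.

```bash
python3 -c "
from h import *
A=lambda u,v:(260+u*110/390,162+v*110/390)
t=onplane('top',A(86,110),.02)[0];h=onplane('top',[A(110,204),A(133,318)],.032)
th=np.radians(8);R=np.array([[np.cos(th),np.sin(th)],[-np.sin(th),np.cos(th)]]);c=np.array([.499,.0236])
print('tray frame tip,front,butt',[(R@(p[:2]-c)).round(4).tolist() for p in(t,h[0],h[1])])
B=[A(200,181),A(228,292),A(172,88)];print('blue',onplane('top',B[:2],.032)[:,:2].round(4).tolist(),onplane('top',B[2],.02)[:,:2].round(4).tolist())
print(monitor.read_state()['dq'].round(3));robot.sign_off()"
```

```text
tray frame tip,front,butt [[0.0941, 0.0749], [0.0091, 0.0749], [-0.0867, 0.0799]]
blue [[0.5077, 0.0231], [0.4136, 0.0114]] [[0.5918, 0.037]]
[-0.01  -0.001  0.002  0.003 -0.     0.004]
the job is handed in; nothing more can be done
```

The offcut lies flat in the cardboard box beside the wooden strip. The red chisel lies in the lane it freed, handle at the yellow end. I handed the job in at about 16 s of the 51 s allowed.

- **Red chisel:** In the tray's frame its tip is at x ≈ +94 mm, so its origin is about 1 mm from mid-length. It sits 1–3 mm off the lane centre at y ≈ +77 mm and is straight to within about 2°. I lowered it until it touched the floor (about 6 N of upward force) before opening the jaws, so it was not dropped.
- **Stored chisels:** Blue measures within about 3 mm of where it started. I checked green only by eye, and it looked unmoved.
- **Offcut:** I checked it in pictures after release, lying flat and clear of the strip. I did not measure its final position or look at it again after placing the chisel.
- **Bystanders:** I saw no contact with them in the pictures or the force readings, but did not re-measure their positions.

One check disagreed slightly: with the chisel still hanging over the lane, its ends were 3–6 pixels from where my plan put them in the side view. The final picture shows it fits anyway. No check failed.

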